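# Clip the oat scoop onto the jar's ring

### The arm

A 6-joint arm with a two-finger parallel gripper is mounted at the origin on a cart in front of the work surface, level with it; the furniture and walls round the work are solid. World frame = base frame: x ahead of the robot, y to its left, z up, the work surface at z = 0. Lengths are in m, angles in degrees, forces in N, time in s.
With the tool pointing down it reaches from about 0.275 to 0.825 m from the base axis. Payload 4.9 kg.
Tool frame: the origin (TCP) lies midway between the tips of the shut fingers; the grasp point (between the pads) lies 19 mm behind it (r.grasp_offset is the distance from the TCP to the grasp point, in m); z points along the fingers, y is the direction in which the jaws open and shut (so a half turn about z gives the same grasp; the last joint's range is limited). The gripper opens to 85 mm and grips with 20 to 120 N. Pads are 22 mm wide; open, the fingers measure 114 mm over their backs; the gripper's body (76 mm by 85 mm) begins 54 mm behind the grasp point. The pads swing forward as they close: fully open they stand 13 mm farther back than shut.
Start: joints at [-76.902, 18.69, -11.035, 60.275, 0, 82.311], TCP at [0.195, -0.514, 0.192] pointing down, gripper open.
Joint ranges: [-152.03, 152.03], [-55.5, 102.48], [-74.3, 77.21], [-110.64, 120.58], [-84.22, 78.4], [-180, 180]. Speed limits (degrees/s): [147.25, 147.25, 180, 180, 180, 180].

### API

Orientations are given as a 3x3 rotation matrix whose columns are the frame's x, y, z axes.
In Python, from workcell import r gives the robot as it stands.
- The arm moves only by the tool carry_out, never from a script. Its argument "motion" is a list of rows, each an object of numbers: "tx", "ty", "tz": the shift along the tool's x, y, z in mm; "ax", "ay", "az": the turn, a rotation vector about the tool's x, y, z in rad; "jaw": the opening, from 0 (shut) to 1 (fully open). In form: [{"tx": .., "ty": .., "tz": .., "ax": .., "ay": .., "az": .., "jaw": ..}, ...]. A call has 1 to 5 rows; each row is the pose to reach, as a shift and turn from the pose commanded when the call began, along the tool's axes at that moment; what a row does not reach only later rows make up. A row lasts 1/8 s, in which the tool goes at most 62.5 mm and 10.7 degrees, less where a joint would pass 70% of its speed; a pose out of reach is approached as far as the arm can. A call with a gripper value outside its range is refused whole. The fingers move at their own pace and stop on an object; "force" is the grip in N (left out, the last holds). Time passes only in rows, so rows that repeat a pose let the fingers close. It gives the time, the measured TCP pose, the force and the opening at its end, in the units of the state.
- r.state(): the state, without advancing time (a new reading comes with each control period).
- r.capture(name): name is "side" or "top" or "wrist"; returns a dict with "image" (400x640x3 uint8, red, green, blue), "z_map" (400x640 float32, m along the optical axis (not along the pixel's ray), 0 where there is no reading), "fx", "fy", "cx", "cy" (pixels), "xyz" and "attitude" of the camera in the world. Camera axes: x right, y up, looking along -z (the intrinsics and any distortion apply to the point x, -y, -z); pixel columns grow to the right and rows downward; lengths in m; the calibration is good to about 2 mm. A picture is of the moment at which its call begins.
- r.sign_off(): hands the job in, once; it reports no verdict.
Trained networks look in the newest picture that a camera, given by its name, has taken for a name from the list of things; names that differ only in an ending like _2 or _b are one class to them, and where a whole thing is asked for, a point or a joint stands for the part that bears it (a point fixed in the world has none). Each returns a list of dicts, best first, with "conf" (0 to 1); they miss things now and then, are a little off and sometimes report something else, mostly with a low value. They report only what shows in the picture. A call takes as long as a camera call. They do not tell look-alikes from the thing itself.
- r.spot_in(camera, thing): "point" ([column, row] in pixels, amid what is visible of it).
- r.spot_point(camera, thing): "point" ([column, row] in pixels: a listed point, or the origin of a listed thing).
The state is a dict: "t": time; "joint_pos": joint angles; "joint_vel": joint speeds; "joint_efforts": joint torques, N m; "tool_pos": TCP position; "ee_rot": TCP orientation; "wrist_force": force on the tool from outside, world axes, zero at the start; "moment": the same for the moment, N m; "width": finger opening in m.
Only numpy, scipy, OpenCV 4.12 (cv2) and the standard library are available. Lean on these libraries where they do the work, as an engineer would, in place of code of your own. Each camera call takes 0.05 s, during which the arm holds its last target. There are 200 camera calls.

### The job

Clip the oat scoop back onto the jar so it does not get lost: take it by its black grip, press the sprung gate of its snap hook against the upright leg of the steel ring in front of the jar until the leg is inside the hook and the gate has snapped shut behind it, then draw the scoop back gently so that the gate pulls against the ring, to check that it holds. Never press or pull hard on the ring, and do not knock the jar or ring with the gripper. Lay the scoop flat on the worktop, still clipped on, let go, and leave the other things standing where they are.

Things in the scene. Friction and masses are not known exactly. Their poses are not given: they have to be found in the camera images.
- scoop: Steel oat scoop lying flat, 157 mm long, 0.09-0.18 kg. Origin: on the underside, below the middle of the black grip; x runs from bowl to hook, z up. Grip 60 mm long (x -30 to 30), 14 wide (y), 20 high. Bowl behind it: 47 mm wide, 28 high, centre x=-50. In front a level snap-hook loop of 8 mm rod, mid-height z=10, outer edges x=34 to 84, y=-23.5 to 27, mouth facing +x.
- hook_mouth (a point): Best entry line of the hook: a point of the scoop at x=74, y=4, z=10 mm, on the axis of the copper-coloured gate, which closes the mouth. The gate is a 6 mm bar along y, hinged at y=-17, 30 mm long; its free end lies behind the hook's nose, whose tip (x=76.5 to 83.5) ends at y=11. A leg with its axis at y=1 to 7 passes nose and gate. Axes as the scoop's.
- hook_back (a point): Inner face of the loop's back rod: a point of the scoop at x=42, y=4, z=10 mm. The ring leg's axis meets the gate at scoop x=80. Pushed on, the leg must come back to x=46 to 53 (deeper the smaller its y) for the gate to spring shut; at x=45 it strikes the back rod, and forces rise steeply. Drawn back afterwards, it bears on the inside of the shut gate at x=68.
- gate (a joint): Opening angle of the hook's gate (rad): 0 shut, grows as it is pushed inward, to 1.25. A spring shuts it: about 3 N at the leg starts to open it, 4 to 11 N takes the leg through, then the force falls off.
- dock: Fixed round wooden plinth, 104 mm across, 10 high, bearing a white jar (83 mm across, black lid, top at 186). Origin: under its centre, on the worktop; x points away from the ring side (the ring stands out along -x, to the robot), z up. Push the hook on level along the dock's +x, scoop x the same way, with the loop at any height from lying on the worktop up to z=55.
- ring_leg (a point): Average place of the ring's upright leg, at z=35 mm: dock x=-110, y=0. The real leg is up to 15 mm nearer or farther along the dock's x (1 mm in y) on each dock: find it by touch. The rigid ring is a staple of 6 mm steel rod in the dock's x-z plane: leg free from z=10 to 68, arms at z=75 and z=3 back to jar and plinth. Keep every push or pull on it under 20 N.
- salt_shaker: Salt shaker, 44 mm across, 90 mm tall; origin under its centre. Bystander.
- lemon: Lemon, 78 x 55 x 56 mm; origin on its underside. Bystander.
- onion: Red onion, 64 x 67 x 71 mm; origin on its underside. Bystander.
- mug: Cream mug, 84 mm across, 92 mm tall, handle to one side; origin under its centre. Bystander.
Mind the look-alikes: they are no part of the job. Leave any pink look-alike of the scoop alone.

How it is judged:
By the outcome, as a careful person would: the job done as asked, in the order asked, and still so for the second after the job is handed in, with the robot touching nothing.
It also fails if it takes over 62 s, if anything falls off the work surface, if the arm or the gripper's body presses on something with over 40 N, if the wrist force passes 120 N, or if a joint passes its speed limit or range.

## Working session

There is one attempt and no reset: what is moved stays moved. The work goes in short steps, Python scripts to look and compute and a tool call to move; the robot and the scene stay as the last step left them, time stands still between calls to the robot, and variables do not carry over. Pictures are saved under pics/ and viewed, about 8 in all and at most 12, crops included, and the job is handed in when it is done.

Besides the shell and the picture viewer there is one more tool, called after "Emit:" as a command line: name --argument value ..., lists and objects as JSON in quotes. carry_out: Moves the arm, as the interface text tells. Its arguments: {"type":"object","properties":{"motion":{"type":"array","items":{"type":"object","properties":{"tx":{"type":"number"},"ty":{"type":"number"},"tz":{"type":"number"},"ax":{"type":"number"},"ay":{"type":"number"},"az":{"type":"number"},"jaw":{"type":"number"}}}},"force":{"type":"number"}},"required":["motion"]}

```bash
mkdir -p pics; ls; cat > h.py <<'E'
import numpy as np, cv2
from workcell import r
def pt(c,u,v,z=None):
    """world point of pixel; z=None -> depth map (median 3x3), else plane z"""
    R=np.array(c["attitude"]);p=np.array(c["xyz"])
    d=np.array([(u-c["cx"])/c["fx"],-(v-c["cy"])/c["fy"],-1.])
    if z is None:
        w=c["z_map"][int(v)-1:int(v)+2,int(u)-1:int(u)+2];w=w[w>0]
        return p+R@d*np.median(w) if len(w) else None
    w=R@d; return p+w*((z-p[2])/w[2])
def cloud(c):
    v,u=np.mgrid[0:400,0:640];z=c["z_map"]
    d=np.stack([(u-c["cx"])/c["fx"]*z,-(v-c["cy"])/c["fy"]*z,-z],-1)
    P=d@np.array(c["attitude"]).T+np.array(c["xyz"]); P[z<=0]=np.nan
    return P
def save(c,n): cv2.imwrite("pics/"+n,c["image"][:,:,::-1])
E
python3 - <<'E'
from h import *
np.set_printoptions(precision=3,suppress=True)
s=r.state();print(s["t"],s["tool_pos"],s["wrist_force"]);print(np.array(s["ee_rot"]))
for n in("side","top"):
    c=r.capture(n);save(c,n+"0.png");print(n,c["xyz"],np.array(c["attitude"]).tolist(),[k for k in c])
    for t in("scoop","dock","ring_leg","hook_mouth","gate","salt_shaker","lemon","onion","mug"):
        for f in (r.spot_in,r.spot_point):
            try:
                for o in f(n,t)[:3]:
                    q=pt(c,*o["point"]);print(t,f.__name__,np.round(o["point"]),round(o["conf"],2),q,pt(c,*o["point"],z=0.01))
            except Exception as e: print(t,f.__name__,repr(e)[:80])
print(r.state()["t"])
E
```

```text
pics
0.0 [ 0.195 -0.514  0.191] [-0.172  0.286 -0.181]
[[ 0.935  0.355 -0.   ]
 [ 0.355 -0.935  0.002]
 [ 0.    -0.002 -1.   ]]
side [-0.13   0.91   0.668] [[-0.8079218926338855, 0.2600267655776656, -0.528817829300505], [-0.5887529561531627, -0.39446295432288064, 0.7055274156882757], [-0.025143031316698528, 0.8813541052551368, 0.47178678354329173]] ['image', 'z_map', 'fx', 'fy', 'cx', 'cy', 'xyz', 'attitude']
scoop call [327. 253.] 0.68 [0.402 0.174 0.014] [0.405 0.169 0.01 ]
scoop call [263. 282.] 0.63 [0.46  0.375 0.019] [0.468 0.368 0.01 ]
scoop call [321. 256.] 0.74 [0.417 0.182 0.001] [0.41  0.192 0.01 ]
dock call [325. 167.] 0.78 [ 0.636 -0.149  0.107] [ 0.768 -0.331  0.01 ]
dock call [330. 189.] 0.66 [ 0.623 -0.157  0.018] [ 0.633 -0.171  0.01 ]
ring_leg call [328. 171.] 0.91 [ 0.627 -0.154  0.093] [ 0.737 -0.308  0.01 ]
ring_leg call [350. 192.] 0.56 [ 0.57  -0.217 -0.003] [ 0.556 -0.194  0.01 ]
hook_mouth call [261. 281.] 0.92 [0.469 0.372 0.018] [0.477 0.365 0.01 ]
hook_mouth call [325. 252.] 0.89 [0.408 0.175 0.015] [0.412 0.17  0.01 ]
hook_mouth call [293. 254.] 0.8 [0.48
[... 2049 characters left out ...]
hook_mouth, lemon, mug, onion, ring_leg, 
salt_shaker call [285. 173.] 0.54 [0.614 0.082 0.082] [0.635 0.09  0.01 ]
salt_shaker call [443. 248.] 0.69 [ 0.471 -0.394  0.05 ] [ 0.477 -0.406  0.01 ]
salt_shaker call [285. 177.] 0.56 [0.609 0.083 0.058] [0.622 0.088 0.01 ]
lemon call [240. 169.] 0.53 [0.614 0.217 0.056] [0.627 0.227 0.01 ]
lemon call [240. 172.] 0.65 [0.605 0.216 0.053] [0.617 0.225 0.01 ]
onion call [444. 245.] 0.73 [ 0.479 -0.398  0.054] [ 0.487 -0.41   0.01 ]
onion call [440. 249.] 0.92 [ 0.469 -0.388  0.047] [ 0.475 -0.398  0.01 ]
mug call [449. 194.] 0.67 [ 0.645 -0.413  0.009] [ 0.644 -0.413  0.01 ]
mug call [442. 206.] 0.6 [ 0.586 -0.375  0.078] [ 0.604 -0.394  0.01 ]
1.8
```

```bash
python3 - <<'E'
import cv2,numpy as np
a=cv2.imread("pics/top0.png")[130:270,130:480];cv2.imwrite("pics/v1.png",cv2.resize(a,(800,320),interpolation=2))
a=cv2.imread("pics/side0.png")[110:330,220:430];cv2.imwrite("pics/v2.png",cv2.resize(a,None,fx=2.7,fy=2.7,interpolation=2))
E
```

```text
(no output)
```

View pics/v1.png

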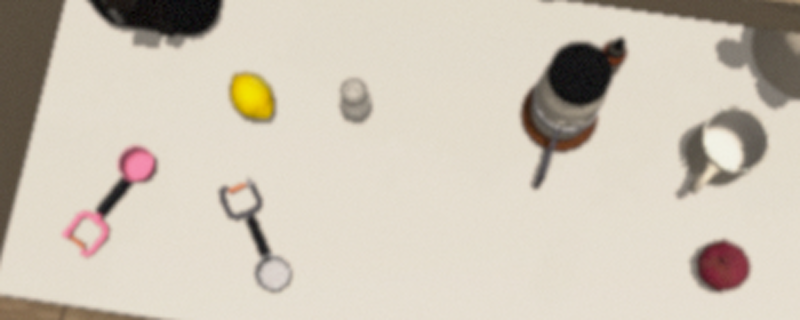

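View pics/v2.png

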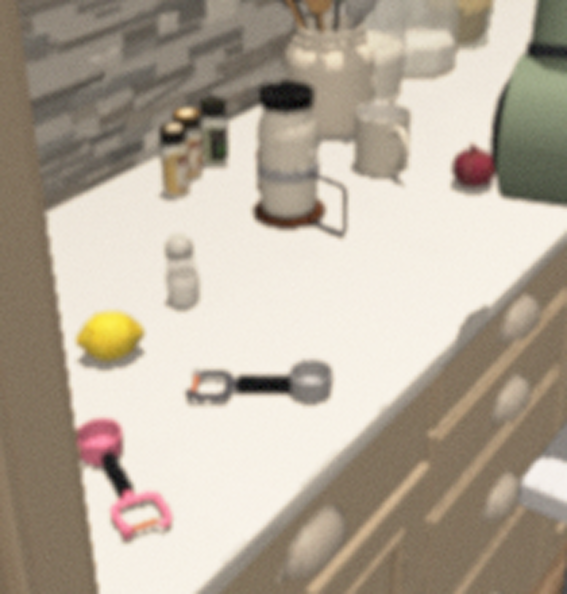

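```bash
python3 - <<'E'
from h import *
np.set_printoptions(precision=4,suppress=True)
for n in("side","top"):
    c=r.capture(n);P=cloud(c);im=c["image"].astype(int);mx=im.max(2)
    H=P[...,2]
    near=(abs(P[...,0]-.44)<.1)&(abs(P[...,1]-.195)<.085)
    g=near&(mx<60); g=cv2.morphologyEx(g.astype(np.uint8),2,np.ones((3,3)))>0
    v,u=np.nonzero(g); q=np.array([pt(c,a,b,z=.018) for a,b in zip(u,v)])[:,:2]; m=q.mean(0); w,V=np.linalg.eigh(np.cov(q.T))
    print(n,"grip",len(q),m,V[:,1],2*np.sqrt(3*w), np.nanmedian(H[g]))
    cop=near&(im[...,0]-im[...,2]>60); v,u=np.nonzero(cop); q=np.array([pt(c,a,b,z=.012) for a,b in zip(u,v)])[:,:2]; print(" gate",len(q),q.mean(0))
    dark=near&(H<.04)&(mx<165); v,u=np.nonzero(dark);print(" all",len(v),u.min(),u.max(),v.min(),v.max())
    b=near&(H>.022)&(H<.04); print(" bowl/high",b.sum(),np.nanmean(P[b],0))
    # jar & ring
    J=(abs(P[...,0]-.62)<.08)&(abs(P[...,1]+.16)<.08)
    lid=J&(H>.165)&(H<.2); print(" lid",lid.sum(),np.nanmean(P[lid],0),np.nanmin(P[lid],0),np.nanmax(P[lid],0))
    pl=J&(im[...,0]-im[...,2]>40)&(H<.02); print(" plinth",pl.sum(),np.nanmin(P[pl],0),np.nanmax(P[pl],0))
    if n=="side":
        print(" leg top/bottom",pt(c,347.8,179.6,z=.075),pt(c,347.4,197,z=.003))
        for v in range(176,200,3): print(v,mx[v,336:358],)
    else:
        print(" leg end",pt(c,365,211,z=.075),pt(c,365,211,z=.003))
        cv2.imwrite("pics/top1.png",cv2.resize(c["image"][160:225,340:405,::-1],(390,390),interpolation=0))
        cv2.imwrite("pics/v3.png",np.hstack([cv2.imread("pics/top1.png"),cv2.resize(c["image"][195:260,210:275,::-1],(390,390),interpolation=0)]))
E
```

```text
side grip 81 [0.4249 0.1923] [-0.8677 -0.4972] [0.0207 0.0533] 0.013571818194772822
 gate 61 [0.2917 0.3398]
 all 867 289 355 244 399
 bowl/high 68 [0.3858 0.1556 0.0252]
 lid 213 [ 0.6481 -0.1722  0.1796] [ 0.618  -0.216   0.1661] [ 0.6903 -0.1413  0.187 ]
 plinth 51 [ 0.607  -0.2189  0.0048] [ 0.6612 -0.1346  0.0107]
 leg top/bottom [ 0.5472 -0.1617  0.075 ] [ 0.5499 -0.1643  0.003 ]
176 [138 154 183 183 172 169 190 210 225 235 238 240 240 241 240 242 239 239
 236 236 230 217]
179 [165 204 234 240 240 239 234 230 221 195 171 186 223 236 242 241 241 242
 240 243 242 241]
182 [163 194 231 241 241 241 240 242 241 240 221 164 185 232 242 242 242 241
 241 241 241 242]
185 [127 120 140 180 224 239 241 241 242 241 220 167 186 233 241 242 241 242
 241 242 242 242]
188 [ 89  95 110 129 191 232 243 243 243 242 223 172 198 234 243 242 243 241
 243 243 242 243]
191 [ 83  99 142 198 234 241 243 243 244 241 224 172 197 236 243 244 243 243
 244 243 243 244]
194 [205 186 160 146 145 152 169 188 216 225 208 171 204 234 242 244 243 244
 244 244 244 244]
197 [242 243 243 244 239 232 222 206 191 165 162 203 236 244 245 244 244 244
 244 245 243 243]Traceback (most recent call last):
  File "<stdin>", line 8, in <module>
IndexError: too many indices for array: array is 1-dimensional, but 2 were indexed
```

```bash
python3 - <<'E'
from h import *
np.set_printoptions(precision=4,suppress=True)
c=r.capture("top");np.savez("top.npz",**{k:np.array(v) for k,v in c.items()});P=cloud(c);im=c["image"].astype(int);mx=im.max(2);H=P[...,2]
near=(abs(P[...,0]-.44)<.1)&(abs(P[...,1]-.195)<.085)
for T in(70,90,110):
    g=near&(mx<T);v,u=np.nonzero(g)
    if len(v)<5: continue
    q=np.array([pt(c,a,b,z=.019) for a,b in zip(u,v)])[:,:2]; m=q.mean(0); w,V=np.linalg.eigh(np.cov(q.T))
    print(T,"grip",len(q),m,V[:,1],2*np.sqrt(3*w))
cop=near&(im[...,0]-im[...,2]>60); v,u=np.nonzero(cop); q=np.array([pt(c,a,b,z=.012) for a,b in zip(u,v)])[:,:2]; print(" gate",len(q),q.mean(0))
b=near&(H>.023)&(H<.04); print(" bowl/high",b.sum(),np.nanmean(P[b],0))
J=(abs(P[...,0]-.62)<.08)&(abs(P[...,1]+.16)<.08)
lid=J&(H>.175)&(H<.2); print(" lid",lid.sum(),np.nanmean(P[lid],0),np.nanmin(P[lid],0),np.nanmax(P[lid],0))
v,u=np.nonzero(lid);(cc,rr),_,_=0,0,0
E
python3 - <<'E'
import sys;sys.path.insert(0,".")
import os;os.chdir(".")
from h import *
c=np.load("top.npz");i=c["image"][:,:,::-1]
cv2.imwrite("pics/v3.png",np.hstack([cv2.resize(i[160:225,340:405],(390,390),interpolation=0),cv2.resize(i[195:260,210:275],(390,390),interpolation=0)]))
E
```

```text
70 grip 44 [0.4341 0.1829] [-0.8303 -0.5573] [0.0075 0.0507]
90 grip 55 [0.4346 0.183 ] [-0.8476 -0.5306] [0.0088 0.0539]
110 grip 89 [0.4379 0.1868] [-0.7552 -0.6555] [0.0186 0.0806]
 gate 16 [0.4931 0.2227]
 bowl/high 48 [0.3974 0.1591 0.0279]
 lid 602 [ 0.6561 -0.1822  0.1853] [ 0.6201 -0.2184  0.1754] [ 0.6945 -0.1461  0.1922]Traceback (most recent call last):
  File "<stdin>", line 14, in <module>
TypeError: cannot unpack non-iterable int object
```

View pics/v3.png

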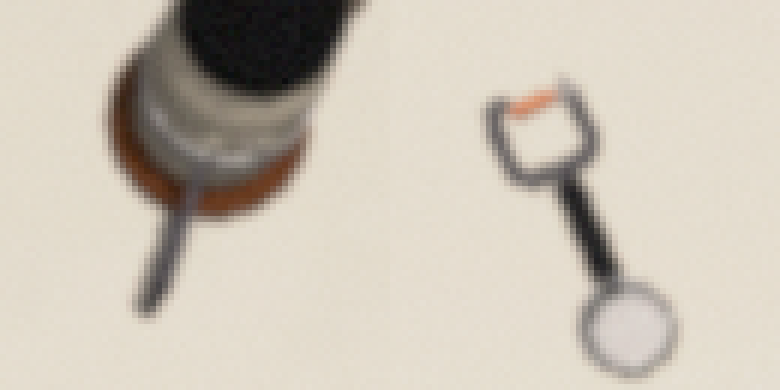

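```bash
cat >> h.py <<'E'
from scipy.spatial.transform import Rotation as Ro
def rot(yaw):
    c,s=np.cos(np.radians(yaw)),np.sin(np.radians(yaw)); return np.array([[c,s,0],[s,-c,0],[0,0,-1.]])
def go(p,yaw):
    """shift (mm) and turn (rad) in the tool's axes from the measured pose to TCP p, tool x at yaw, pointing down"""
    s=r.state();R=np.array(s["ee_rot"]);d=R.T@(np.array(p)-s["tool_pos"])*1000
    a=Ro.from_matrix(R.T@rot(yaw)).as_rotvec(); print("t",s["t"],"shift",d.round(1),"turn",a.round(4),"F",np.round(s["wrist_force"],1),"w",round(s["width"],4))
E
python3 - <<'E'
from h import *
np.set_printoptions(precision=4,suppress=True)
c=dict(np.load("top.npz"))
print("bowl",pt(c,250,249.7,z=.027),"legtip",pt(c,364.3,211.7,z=.003),pt(c,364.3,211.7,z=.075))
P=np.array([pt(c,250,249.7,z=.027)[:2],[.4346,.183],[.4931,.2227]]);L=np.array([[-50,0],[0,0],[74,-3]])/1000
a=P-P.mean(0);b=L-L.mean(0);th=np.arctan2((b[:,0]*a[:,1]-b[:,1]*a[:,0]).sum(),(a*b).sum());R=np.array([[np.cos(th),-np.sin(th)],[np.sin(th),np.cos(th)]])
o=P.mean(0)-R@L.mean(0);print(np.degrees(th),o,(P-o-L@R.T)*1000)
go([*o,.15],np.degrees(th))
E
```

```text
bowl [0.3875 0.1502 0.027 ] legtip [ 0.5534 -0.1653  0.003 ] [ 0.5373 -0.1585  0.075 ]
35.875167447859084 [0.4313 0.1814] [[-3.3134 -1.9209]
 [ 3.2667  1.5778]
 [ 0.0467  0.3431]]
t 1.95 shift [ 467.6 -566.5   41.8] turn [-0.      0.     -0.2634] F [ 0.8 -0.2 -0.5] w 0.0858
```

Emit:
carry_out --motion '[{"tx": 468,"ty": -566,"tz": 20,"az": -0.26,"jaw": 1},{"tx": 468,"ty": -566,"tz": 20,"az": -0.26,"jaw": 1},{"tx": 468,"ty": -566,"tz": 20,"az": -0.26,"jaw": 1},{"tx": 468,"ty": -566,"tz": 20,"az": -0.26,"jaw": 1},{"tx": 468,"ty": -566,"tz": 20,"az": -0.26,"jaw": 1}]'

```text
invalid input
```

```bash
python3 -c "
from h import *
go([.4313,.1814,.15],35.9)"
```

```text
t 1.95 shift [ 467.6 -566.5   41.8] turn [-0.      0.     -0.2638] F [ 0.8 -0.2 -0.5] w 0.0858
```

Emit:
carry_out --motion '[{"tx": 50,"ty": -60,"tz": 0,"ax": 0,"ay": 0,"az": -0.1,"jaw": 1},{"tx": 468,"ty": -566,"tz": 20,"ax": 0,"ay": 0,"az": -0.26,"jaw": 1},{"tx": 468,"ty": -566,"tz": 20,"ax": 0,"ay": 0,"az": -0.26,"jaw": 1},{"tx": 468,"ty": -566,"tz": 20,"ax": 0,"ay": 0,"az": -0.26,"jaw": 1},{"tx": 468,"ty": -566,"tz": 20,"ax": 0,"ay": 0,"az": -0.26,"jaw": 1}]' --force 60

```text
t: 2.58
tool_pos: [0.2965, -0.2169, 0.1845]
ee_rot: [[0.813, 0.583, 0.001], [0.583, -0.813, -0.001], [0.001, 0.001, -1.0]]
wrist_force: [0.8, -0.5, -0.7]
width: 0.0856
```

Emit:
carry_out --motion '[{"tx": 342,"ty": -245,"tz": 30,"ax": 0,"ay": 0,"az": 0,"jaw": 1},{"tx": 342,"ty": -245,"tz": 30,"ax": 0,"ay": 0,"az": 0,"jaw": 1},{"tx": 342,"ty": -245,"tz": 30,"ax": 0,"ay": 0,"az": 0,"jaw": 1},{"tx": 342,"ty": -245,"tz": 30,"ax": 0,"ay": 0,"az": 0,"jaw": 1},{"tx": 342,"ty": -245,"tz": 30,"ax": 0,"ay": 0,"az": 0,"jaw": 1}]' --force 60

```text
t: 3.2
tool_pos: [0.3967, 0.0788, 0.1625]
ee_rot: [[0.812, 0.584, 0.002], [0.584, -0.812, -0.0], [0.001, 0.001, -1.0]]
wrist_force: [1.2, -0.5, 0.7]
width: 0.0855
```

Emit:
carry_out --motion '[{"tx": 91,"ty": -65,"tz": 8,"ax": 0,"ay": 0,"az": 0,"jaw": 1},{"tx": 91,"ty": -65,"tz": 8,"ax": 0,"ay": 0,"az": 0,"jaw": 0.7},{"tx": 91,"ty": -65,"tz": 8,"ax": 0,"ay": 0,"az": 0,"jaw": 0.7}]' --force 60

```text
t: 3.58
tool_pos: [0.4326, 0.1855, 0.1538]
ee_rot: [[0.809, 0.587, 0.0], [0.587, -0.809, 0.0], [0.001, -0.0, -1.0]]
wrist_force: [-0.5, -0.0, 0.4]
width: 0.0597
```

```bash
python3 - <<'E'
from h import *
np.set_printoptions(precision=4,suppress=True)
c=r.capture("wrist");save(c,"w0.png");np.savez("w0.npz",**{k:np.array(v) for k,v in c.items()})
print(c["xyz"]);go([.4313,.1814,.15],35.9)
for t in("hook_mouth","hook_back","scoop"):
    for o in r.spot_point("wrist",t)[:2]: print(t,np.round(o["point"]),round(o["conf"],2),pt(c,*o["point"],z=.0 if t=="scoop" else .01))
P=cloud(c);im=c["image"].astype(int);mx=im.max(2);near=(abs(P[...,0]-.44)<.1)&(abs(P[...,1]-.195)<.085)
b=near&(P[...,2]>.022)&(P[...,2]<.035);print("bowl",b.sum(),np.nanmean(P[b],0))
g=near&(mx<70)&(P[...,2]>.008)&(P[...,2]<.03);q=P[g][:,:2];m=q.mean(0);w,V=np.linalg.eigh(np.cov(q.T));print("grip",len(q),m,V[:,1],np.degrees(np.arctan2(V[1,1],V[0,1]))%180,2*np.sqrt(3*w))
cop=near&(im[...,0]-im[...,2]>60);print("gate",cop.sum(),np.nanmean(P[cop],0))
E
```

```text
[0.4934 0.2293 0.334 ]
t 3.625 shift [-1.8  1.6  3.8] turn [ 0.      0.0008 -0.0007] F [0.5 0.3 0.2] w 0.0601
hook_mouth [318. 110.] 0.75 [0.4938 0.226  0.01  ]
hook_mouth [91. 81.] 0.62 [0.3913 0.4107 0.01  ]
hook_back [315. 148.] 0.85 [0.4627 0.208  0.01  ]
hook_back [121.  62.] 0.78 [0.4218 0.3952 0.01  ]
scoop [167.  39.] 0.88 [0.462  0.3755 0.    ]
scoop [319. 186.] 0.56 [0.4327 0.1801 0.    ]
bowl 367 [0.3903 0.1544 0.0252]
grip 2343 [0.4422 0.1899] [-0.8113 -0.5847] 35.77921674001752 [0.0453 0.1548]
gate 0 [nan nan nan]<stdin>:10: RuntimeWarning: Mean of empty slice
```

View pics/w0.png

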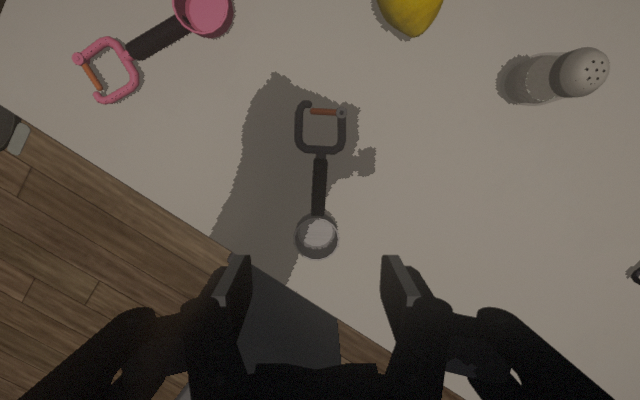

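```bash
python3 - <<'E'
from h import *
np.set_printoptions(precision=4,suppress=True)
c=dict(np.load("w0.npz"));im=c["image"].astype(int);mx=im.max(2)
g=np.zeros((400,640),bool);g[163:207,306:334]=mx[163:207,306:334]<42
print([ (v,np.nonzero(g[v])[0].min(),np.nonzero(g[v])[0].max()) for v in range(163,207,6)])
v,u=np.nonzero(g);q=np.array([pt(c,a,b,z=.02) for a,b in zip(u,v)])[:,:2];w,V=np.linalg.eigh(np.cov(q.T));print("ang",np.degrees(np.arctan2(V[1,1],V[0,1]))%180,q.mean(0),2*np.sqrt(3*w))
for n,p,z in(("gripfront",(321,158),.018),("gripback",(317.3,214),.018),("gate",(325,112.5),.01),("loopL",(297,125),.01),("loopR",(346,125),.01),("bowl",(316.5,235),.028)): print(n,pt(c,*p,z=z),pt(c,*p))
E
```

```text
[(163, np.int64(314), np.int64(326)), (169, np.int64(314), np.int64(326)), (175, np.int64(313), np.int64(326)), (181, np.int64(313), np.int64(325)), (187, np.int64(313), np.int64(324)), (193, np.int64(312), np.int64(324)), (199, np.int64(312), np.int64(324)), (205, np.int64(312), np.int64(324))]
ang 32.470429119619695 [0.4376 0.1846] [0.0126 0.0439]
gripfront [0.4594 0.198  0.018 ] [0.4589 0.1975 0.0136]
gripback [0.4116 0.1676 0.018 ] [0.4116 0.1675 0.0178]
gate [0.4955 0.2196 0.01  ] [0.4955 0.2196 0.0106]
loopL [0.4705 0.2344 0.01  ] [0.4706 0.2344 0.0119]
loopR [0.498  0.1965 0.01  ] [ 0.4982  0.1954 -0.0008]
bowl [0.3959 0.1572 0.028 ] [0.3874 0.1509 0.0011]
```

Emit:
carry_out --motion '[{"tx": 0,"ty": 3.5,"tz": 50,"ax": 0,"ay": 0,"az": 0.056,"jaw": 0.6},{"tx": 0,"ty": 3.5,"tz": 105,"ax": 0,"ay": 0,"az": 0.056,"jaw": 0.5},{"tx": 0,"ty": 3.5,"tz": 135,"ax": 0,"ay": 0,"az": 0.056,"jaw": 0.5},{"tx": 0,"ty": 3.5,"tz": 146,"ax": 0,"ay": 0,"az": 0.056,"jaw": 0.5},{"tx": 0,"ty": 3.5,"tz": 149,"ax": 0,"ay": 0,"az": 0.056,"jaw": 0.5}]' --force 60

```text
t: 4.4
tool_pos: [0.4343, 0.1791, 0.0054]
ee_rot: [[0.844, 0.536, 0.0], [0.536, -0.844, -0.0], [0.0, 0.0, -1.0]]
wrist_force: [1.0, -0.4, 0.2]
width: 0.0425
```

Emit:
carry_out --motion '[{"tx": 0,"ty": 0,"tz": 0,"ax": 0,"ay": 0,"az": 0,"jaw": 0.3},{"tx": 0,"ty": 0,"tz": 0,"ax": 0,"ay": 0,"az": 0,"jaw": 0},{"tx": 0,"ty": 0,"tz": 0,"ax": 0,"ay": 0,"az": 0,"jaw": 0},{"tx": 0,"ty": 0,"tz": 0,"ax": 0,"ay": 0,"az": 0,"jaw": 0},{"tx": 0,"ty": 0,"tz": 0,"ax": 0,"ay": 0,"az": 0,"jaw": 0}]' --force 80

```text
t: 5.03
tool_pos: [0.434, 0.1799, 0.0052]
ee_rot: [[0.844, 0.537, 0.0], [0.537, -0.844, 0.0], [0.0, 0.0, -1.0]]
wrist_force: [-0.8, -0.0, -0.1]
width: -0.0001
```

```bash
python3 - <<'E'
from h import *
c=r.capture("wrist");save(c,"w1.png");d=r.capture("side");a=cv2.resize(d["image"][200:290,270:380,::-1],(660,540));cv2.imwrite("pics/s1.png",a)
E
```

```text
(no output)
```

View pics/w1.png

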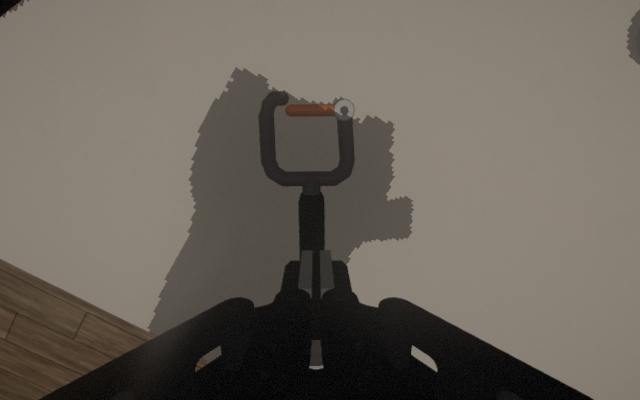

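View pics/s1.png

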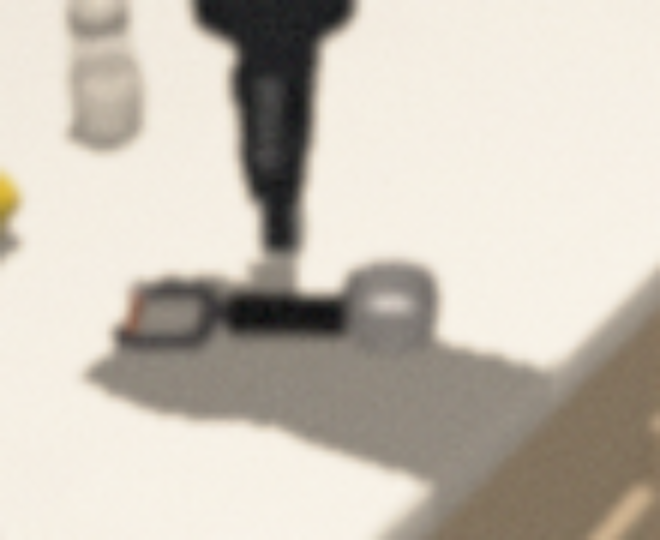

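```bash
python3 - <<'E'
from h import *
np.set_printoptions(precision=4,suppress=True)
c=r.capture("wrist");s=r.state();print(s["width"],s["tool_pos"],s["wrist_force"],c["xyz"])
for n,p in(("loopback",(312,179)),("gripf",(312,200)),("grip",(312,225)),("grip",(312,245)),("padL",(308,262)),("padL",(308,285)),("padR",(325,262)),("gap",(316,262)),("table",(240,200)),("bowl",(316,360)),("loopL",(268,140)),("loopR",(348,140))): print(n,pt(c,*p))
E
```

```text
-9.962858518682268e-05 [0.434  0.1798 0.0051] [0.5229 0.459  0.1693] [0.4973 0.22   0.1853]
loopback [0.4657 0.202  0.0131]
gripf [0.4569 0.1964 0.0174]
grip [0.4453 0.1891 0.0183]
grip [0.4355 0.1828 0.0183]
padL [0.4435 0.1894 0.0601]
padL [0.4435 0.1889 0.0783]
padR [0.4469 0.183  0.0588]
gap [0.445  0.1863 0.0591]
table [ 0.4295  0.2295 -0.0018]
bowl [0.3748 0.1416 0.0221]
loopL [0.4706 0.2321 0.0117]
loopR [0.493  0.1971 0.012 ]
```

```bash
python3 - <<'E'
from h import *
np.set_printoptions(precision=4,suppress=True)
c=dict(np.load("w0.npz"))
for p in((240,260),(240,265),(235,285),(392,262),(400,270),(405,290)): print(p,pt(c,*p))
c=r.capture("wrist")
for v in range(246,300,4): print(v,pt(c,308,v),pt(c,324,v))
R=np.array(c["attitude"]);print(R,c["fx"],c["cy"])
c=r.capture("side");P=cloud(c);m=(np.hypot(P[...,0]-.434,P[...,1]-.18)<.03)&(P[...,2]>.022)&(P[...,2]<.15)
q=P[m];
for z in np.arange(.02,.1,.008): k=q[(q[:,2]>=z)&(q[:,2]<z+.008)];print(round(z,3),len(k),k.mean(0) if len(k) else "")
E
```

```text
(240, 260) [0.4242 0.2188 0.206 ]
(240, 265) [0.4246 0.218  0.2104]
(235, 285) [0.4252 0.2165 0.2258]
(392, 262) [0.4619 0.1664 0.2074]
(400, 270) [0.4631 0.1654 0.2152]
(405, 290) [0.4618 0.1667 0.2299]
246 [0.4335 0.1842 0.0175] [ 0.4317  0.172  -0.0009]
250 [0.443  0.1894 0.0468] [0.447  0.1833 0.0472]
254 [0.4432 0.1894 0.0515] [0.4469 0.1834 0.0513]
258 [0.4429 0.1892 0.0549] [0.4467 0.1833 0.055 ]
262 [0.4432 0.1892 0.0594] [0.4468 0.1835 0.0592]
266 [0.4433 0.1892 0.0632] [0.4469 0.1837 0.0633]
270 [0.4433 0.1891 0.0664] [0.4466 0.1836 0.0662]
274 [0.4431 0.1889 0.0693] [0.4465 0.1836 0.0693]
278 [0.4433 0.1889 0.0727] [0.4467 0.1838 0.0729]
282 [0.4433 0.1888 0.0757] [0.4463 0.1837 0.0753]
286 [0.4434 0.1888 0.0786] [0.4466 0.1839 0.0788]
290 [0.4428 0.1884 0.0802] [0.446  0.1836 0.0805]
294 [0.4442 0.1892 0.0855] [0.4473 0.1846 0.0857]
298 [0.4444 0.1892 0.0882] [0.4475 0.1848 0.0886]
[[ 0.5372  0.8079  0.2422]
 [-0.8434  0.5142  0.1555]
 [ 0.0011 -0.2878  0.9577]] 329.018027272493 206.687013008322
0.02 1 [0.4082 0.1654 0.0271]
0.028 0 
0.036 3 [0.4328 0.1857 0.0429]
0.044 13 [0.4281 0.1872 0.0487]
0.052 15 [0.4268 0.1886 0.0561]
0.06 22 [0.4259 0.1884 0.064 ]
0.068 20 [0.4267 0.1896 0.0727]
0.076 5 [0.4259 0.1915 0.0788]
0.084 2 [0.4211 0.1741 0.0893]
0.092 2 [0.4141 0.1881 0.0991]
```

Emit:
carry_out --motion '[{"tx": 0,"ty": -2,"tz": 0,"ax": 0,"ay": 0,"az": 0,"jaw": 0.5},{"tx": 0,"ty": -2,"tz": 0,"ax": 0,"ay": 0,"az": 0,"jaw": 0.5},{"tx": 0,"ty": -2,"tz": 0,"ax": 0,"ay": 0,"az": 0,"jaw": 0.5},{"tx": 0,"ty": -2,"tz": 12,"ax": 0,"ay": 0,"az": 0,"jaw": 0.5},{"tx": 0,"ty": -2,"tz": 22,"ax": 0,"ay": 0,"az": 0,"jaw": 0.5}]' --force 80

```text
t: 5.9
tool_pos: [0.4326, 0.1813, -0.0178]
ee_rot: [[0.844, 0.537, -0.0], [0.537, -0.844, -0.0], [-0.0, -0.0, -1.0]]
wrist_force: [0.3, 0.3, -0.2]
width: 0.0429
```

```bash
python3 - <<'E'
from h import *
np.set_printoptions(precision=4,suppress=True)
c=r.capture("wrist");save(c,"w2.png");s=r.state();print(s["t"],s["width"],s["tool_pos"],s["wrist_force"],r.grasp_offset)
P=cloud(c);T=(P-s["tool_pos"])@np.array(s["ee_rot"])
m=(abs(T[...,1])<.045)&(abs(T[...,1])>.011)&(abs(T[...,0]-.011)<.006)&(T[...,2]<-.01)
q=T[m];print(len(q),q[:,2].max(),np.percentile(q[:,2],95),[np.round(np.percentile(q[q[:,1]*k>0],[5,95],axis=0)*1000,1).tolist() for k in(1,-1)])
E
```

```text
5.95 0.04260211416754516 [ 0.4317  0.1811 -0.0189] [-0.2774  0.6296 -0.6982] 0.0187
12356 -0.015066187019361072 -0.01657262745361751 [[[6.2, 12.8, -112.2], [15.5, 44.0, -16.6]], [[6.2, -44.1, -104.9], [15.5, -13.5, -16.5]]]
```

Emit:
carry_out --motion '[{"tx": 0,"ty": 0,"tz": 6,"ax": 0,"ay": 0,"az": 0,"jaw": 0.5},{"tx": 0,"ty": 0,"tz": 10,"ax": 0,"ay": 0,"az": 0,"jaw": 0.5},{"tx": 0,"ty": 0,"tz": 13,"ax": 0,"ay": 0,"az": 0,"jaw": 0.5},{"tx": 0,"ty": 0,"tz": 13,"ax": 0,"ay": 0,"az": 0,"jaw": 0.5}]' --force 80

```text
t: 6.45
tool_pos: [0.4328, 0.1814, -0.03]
ee_rot: [[0.844, 0.537, -0.0], [0.537, -0.844, -0.0], [-0.0, -0.0, -1.0]]
wrist_force: [-0.9, -0.0, -0.4]
width: 0.0424
```

Emit:
carry_out --motion '[{"tx": 0,"ty": 0,"tz": 0,"ax": 0,"ay": 0,"az": 0,"jaw": 0.3},{"tx": 0,"ty": 0,"tz": 0,"ax": 0,"ay": 0,"az": 0,"jaw": 0.1},{"tx": 0,"ty": 0,"tz": 0,"ax": 0,"ay": 0,"az": 0,"jaw": 0},{"tx": 0,"ty": 0,"tz": 0,"ax": 0,"ay": 0,"az": 0,"jaw": 0},{"tx": 0,"ty": 0,"tz": 0,"ax": 0,"ay": 0,"az": 0,"jaw": 0}]' --force 80

```text
t: 7.08
tool_pos: [0.4331, 0.1816, -0.0294]
ee_rot: [[0.844, 0.537, 0.001], [0.537, -0.844, 0.0], [0.001, 0.0, -1.0]]
wrist_force: [-2.0, 0.1, 4.8]
width: 0.0116
```

```bash
python3 - <<'E'
from h import *
np.set_printoptions(precision=4,suppress=True)
c=r.capture("wrist");save(c,"w3.png");s=r.state();print(s["t"],s["width"],s["tool_pos"],s["wrist_force"])
d=r.capture("side");cv2.imwrite("pics/s3.png",np.hstack([c["image"][60:380,200:440,::-1],cv2.resize(d["image"][220:284,276:356,::-1],(400,320))]))
E
```

```text
7.125 0.011598590593873387 [ 0.4331  0.1816 -0.0294] [-1.5966 -0.4645  5.9849]
```

View pics/s3.png

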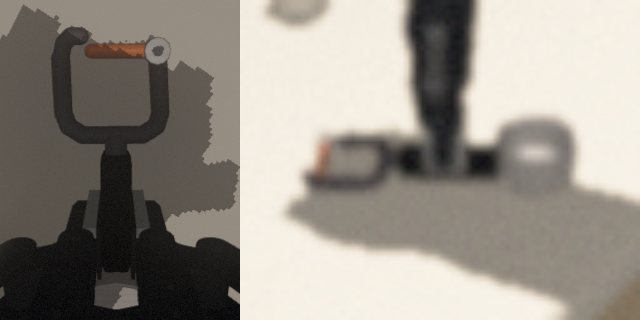

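Emit:
carry_out --motion '[{"tx": 0,"ty": 0,"tz": -10,"ax": 0,"ay": 0,"az": 0,"jaw": 0},{"tx": 0,"ty": 0,"tz": -30,"ax": 0,"ay": 0,"az": 0,"jaw": 0},{"tx": 0,"ty": 0,"tz": -60,"ax": 0,"ay": 0,"az": 0,"jaw": 0},{"tx": 0,"ty": 0,"tz": -80,"ax": 0,"ay": 0,"az": 0,"jaw": 0},{"tx": 0,"ty": 0,"tz": -80,"ax": 0,"ay": 0,"az": 0,"jaw": 0}]' --force 90

```text
t: 7.8
tool_pos: [0.4344, 0.1818, 0.0516]
ee_rot: [[0.844, 0.537, 0.003], [0.537, -0.844, 0.001], [0.003, 0.001, -1.0]]
wrist_force: [0.3, 0.3, -1.1]
width: 0.011
```

```bash
python3 - <<'E'
from h import *
np.set_printoptions(precision=4,suppress=True)
c=r.capture("wrist");save(c,"w4.png");np.savez("w4.npz",**{k:np.array(v) for k,v in c.items()});s=r.state();print(s["t"],s["width"],s["tool_pos"],s["wrist_force"])
R=np.array(s["ee_rot"]);T=(cloud(c)-s["tool_pos"])@R*1000
im=c["image"].astype(int);cop=(im[...,0]-im[...,2]>45)&(abs(T[...,0]-74)<15)&(abs(T[...,1])<30)
q=T[cop];print("gate",len(q),np.nanmedian(q,0),np.nanpercentile(q,[3,97],axis=0))
l=(T[...,0]>28)&(T[...,0]<95)&(abs(T[...,1])<35)&(abs(T[...,2]+34)<15);q=T[l];print("loop",len(q),np.percentile(q,[1,50,99],axis=0))
# side rods: x between 50 and 68
for a,b in((-35,-10),(10,35)):
    k=q[(q[:,0]>50)&(q[:,0]<66)&(q[:,1]>a)&(q[:,1]<b)];print(k.mean(0),np.polyfit(k[:,0],k[:,1],1))
k=q[(abs(q[:,1]+2)<10)&(q[:,0]<50)];print("back",np.percentile(k[:,0],[5,50,95]))
go([.430,-.146,.05],-10)
E
```

```text
7.85 0.011238269296174715 [0.4334 0.1815 0.0506] [ 0.2378 -0.7569 -1.8652]
gate 591 [ 75.4259   2.6348 -41.2304] [[ 72.655   -9.7431 -42.5793]
 [ 77.3903  11.6107 -39.5559]]
loop 6836 [[ 28.8395 -25.881  -47.3816]
 [ 57.8583  -1.1362 -41.8588]
 [ 82.7559  22.2398 -38.3973]]
[ 58.1441 -22.2678 -41.6708] [ -0.0031 -22.0868]
[ 58.1464  18.6611 -41.729 ] [-0.0857 23.6428]
back [28.8084 37.0692 42.5138]
t 7.85 shift [-178.7  274.5    0.5] turn [-0.     -0.0015  0.7413] F [ 0.2 -0.8 -1.9] w 0.0112
```

Emit:
carry_out --motion '[{"tx": -25,"ty": 40,"tz": 0,"ax": 0,"ay": 0,"az": 0.15,"jaw": 0},{"tx": -55,"ty": 85,"tz": 0,"ax": 0,"ay": 0,"az": 0.3,"jaw": 0},{"tx": -85,"ty": 131,"tz": 0,"ax": 0,"ay": 0,"az": 0.45,"jaw": 0},{"tx": -115,"ty": 177,"tz": 0,"ax": 0,"ay": 0,"az": 0.6,"jaw": 0},{"tx": -145,"ty": 223,"tz": 0,"ax": 0,"ay": 0,"az": 0.741,"jaw": 0}]' --force 90

```text
t: 8.48
tool_pos: [0.4292, -0.0859, 0.0491]
ee_rot: [[0.984, -0.178, -0.001], [-0.178, -0.984, 0.001], [-0.002, -0.0, -1.0]]
wrist_force: [1.6, 0.0, -1.7]
width: 0.0109
```

```bash
python3 -c "
from h import *
go([.430,-.146,.05],-10)"
```

```text
t 8.475 shift [11.4 59.  -1. ] turn [-0.0005  0.0016 -0.0044] F [ 1.6  0.  -1.7] w 0.0109
```

Emit:
carry_out --motion '[{"tx": 5,"ty": 40,"tz": 10,"ax": 0,"ay": 0,"az": 0,"jaw": 0},{"tx": 9,"ty": 60,"tz": 25,"ax": 0,"ay": 0,"az": 0,"jaw": 0},{"tx": 9,"ty": 60,"tz": 40,"ax": 0,"ay": 0,"az": 0,"jaw": 0},{"tx": 9,"ty": 60,"tz": 42,"ax": 0,"ay": 0,"az": 0,"jaw": 0},{"tx": 9,"ty": 60,"tz": 42,"ax": 0,"ay": 0,"az": 0,"jaw": 0}]' --force 90

```text
t: 9.1
tool_pos: [0.4282, -0.1447, 0.0077]
ee_rot: [[0.985, -0.173, -0.001], [-0.173, -0.985, 0.001], [-0.001, -0.001, -1.0]]
wrist_force: [0.0, -0.1, -2.1]
width: 0.0111
```

```bash
python3 - <<'E'
from h import *
np.set_printoptions(precision=4,suppress=True)
c=r.capture("wrist");save(c,"w5.png");np.savez("w5.npz",**{k:np.array(v) for k,v in c.items()});s=r.state();np.savez("s5.npz",p=s["tool_pos"],R=s["ee_rot"]);print(s["t"],s["width"],s["tool_pos"],s["wrist_force"],s["moment"])
d=r.capture("top")
i=d["image"][160:240,340:420,::-1];cv2.imwrite("pics/v5.png",np.vstack([c["image"][:,:,::-1][0:200],cv2.resize(i,(400,400),interpolation=2)[:,:].repeat(1,1) if 0 else cv2.copyMakeBorder(cv2.resize(i,(380,380),interpolation=2),0,0,0,260,0)]))
E
```

```text
9.15 0.011479304927465067 [ 0.4287 -0.1448  0.0081] [-0.4879 -0.5806 -0.7455] [0.0267 0.0282 0.0193]
```

View pics/v5.png

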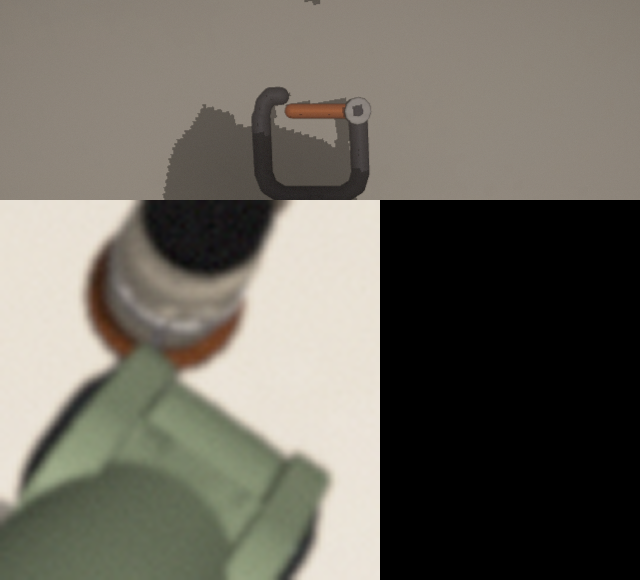

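Emit:
carry_out --motion '[{"tx": 0,"ty": 0,"tz": -50,"ax": 0,"ay": 0,"az": 0,"jaw": 0},{"tx": 0,"ty": 0,"tz": -90,"ax": 0,"ay": 0,"az": 0,"jaw": 0},{"tx": 0,"ty": 0,"tz": -110,"ax": 0,"ay": 0,"az": 0,"jaw": 0},{"tx": 0,"ty": 0,"tz": -110,"ax": 0,"ay": 0,"az": 0,"jaw": 0},{"tx": 0,"ty": 0,"tz": -110,"ax": 0,"ay": 0,"az": 0,"jaw": 0}]' --force 90

```text
t: 9.82
tool_pos: [0.4283, -0.1447, 0.1175]
ee_rot: [[0.985, -0.173, -0.001], [-0.173, -0.985, 0.0], [-0.001, -0.0, -1.0]]
wrist_force: [-0.7, -0.5, -2.0]
width: 0.011
```

```bash
python3 - <<'E'
from h import *
np.set_printoptions(precision=4,suppress=True)
c=r.capture("wrist");save(c,"w6.png");np.savez("w6.npz",**{k:np.array(v) for k,v in c.items()});s=r.state();np.savez("s6.npz",p=s["tool_pos"],R=s["ee_rot"]);print(s["t"],s["width"],s["tool_pos"],s["wrist_force"],s["moment"])
for t in("ring_leg","hook_mouth","hook_back","dock"):
    for o in r.spot_point("wrist",t)[:2]: print(t,np.round(o["point"],1),round(o["conf"],2),pt(c,*o["point"],z=.035 if t=="ring_leg" else 0),pt(c,*o["point"]))
P=cloud(c);m=(P[...,2]>.06)&(P[...,2]<.085)&(P[...,0]>.52)&(P[...,0]<.6)&(P[...,1]<-.12)&(P[...,1]>-.2)
print("ring top",m.sum());q=P[m]
for x in np.arange(.52,.6,.008):
    k=q[(q[:,0]>=x)&(q[:,0]<x+.008)];print(round(x,3),len(k),k.mean(0) if len(k) else "")
E
```

```text
9.875 0.011147211664036946 [ 0.428  -0.1446  0.1172] [ 1.1065  0.2258 -1.6048] [ 0.0152  0.0205 -0.0108]
hook_mouth [305.  111.2] 0.7 [ 0.501  -0.1471  0.    ] [ 0.5016 -0.1522  0.1575]
hook_mouth [316.9 261.9] 0.33 [ 0.3574 -0.1326  0.    ] [ 0.4376 -0.1459  0.165 ]
hook_back [306.9 185.5] 0.81 [ 0.4357 -0.1368  0.    ] [ 0.4354 -0.1367 -0.0011]
ring top 246
0.52 0 
0.528 0 
0.536 0 
0.544 10 [ 0.5518 -0.1653  0.0645]
0.552 175 [ 0.5557 -0.1656  0.0717]
0.56 61 [ 0.5614 -0.1662  0.0752]
0.568 0 
0.576 0 
0.584 0 
0.592 0
```

View pics/w6.png

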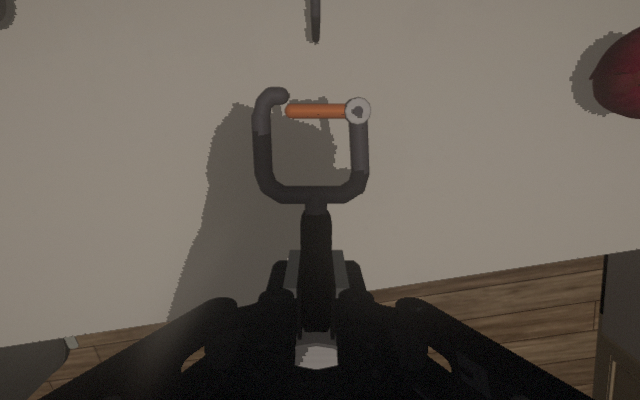

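```bash
python3 - <<'E'
from h import *
np.set_printoptions(precision=4,suppress=True)
c=dict(np.load("w6.npz"));s=np.load("s6.npz")
P=cloud(c);T=(P-s["p"])@s["R"]*1000
a=np.s_[0:50,300:330]
q=P[a].reshape(-1,3);t=T[a].reshape(-1,3);col=c["image"][a].astype(int).max(2).ravel()
for lo,hi in((.008,.02),(.02,.035),(.035,.05),(.05,.065),(.07,.085)):
    m=(q[:,2]>lo)&(q[:,2]<hi);print(lo,m.sum(),q[m].mean(0),"tool",t[m].mean(0),np.percentile(t[m][:,1],[3,97]))
R,p=c["attitude"],c["xyz"]
for v in range(4,44,6):
    row=c["image"][v].astype(int).max(1)[300:330];w=np.clip(95-row,0,None);u=300+(w*np.arange(30)).sum()/max(w.sum(),1);print(v,round(u,2),(pt(c,u,v,z=.04)-s["p"])@s["R"]*1000,row[8:24])
im=c["image"].astype(int);cop=(im[...,0]-im[...,2]>45)&(abs(T[...,0]-74)<15)&(abs(T[...,1])<30)
g=T[cop];print("gate",np.polyfit(g[:,1],g[:,0],1),np.nanpercentile(g,[2,50,98],axis=0))
E
```

```text
0.008 19 [ 0.5523 -0.1652  0.0144] tool [126.1577  -1.1987 102.5669] [-3.7791  0.9572]
0.02 33 [ 0.5525 -0.1654  0.0278] tool [126.3447  -1.0743  89.123 ] [-3.6377  1.5987]
0.035 39 [ 0.5525 -0.1652  0.0428] tool [126.2979  -1.2652  74.1734] [-4.1872  1.4293]
0.05 47 [ 0.5524 -0.165   0.0576] tool [126.1277  -1.4096  59.3968] [-4.0026  1.2736]
0.07 193 [ 0.5581 -0.1659  0.074 ] tool [131.8703  -1.5176  42.9609] [-4.3298  1.08  ]
4 314.15 [143.8613  -1.9573  76.9233] [ 89  91  73  62  61  67  66  69  65  66  64  61 104 131 137 138]
10 314.11 [140.1969  -1.9875  76.9292] [ 91  91  78  61  60  67  68  69  70  66  64  61 105 132 139 138]
16 314.16 [136.4985  -1.9523  76.935 ] [ 89  89  73  58  56  63  63  62  64  64  63  57 105 133 139 138]
22 314.82 [132.7655  -1.4963  76.9408] [ 92  92  90  65  54  57  56  58  57  59  56  56 105 135 141 140]
28 314.73 [128.9971  -1.5592  76.9468] [ 91  91  90  71  54  52  55  54  53  53  54  64 128 140 140 140]
34 314.63 [125.1931  -1.6368  76.9529] [ 92  93  91  76  57  53  53  50  52  54  56  80 131 142 140 141]
40 314.8 [121.353   -1.5139  76.959 ] [ 91  90  92  93  74  60  53  54  53  56  62 125 141 142 140 140]
gate [ 0.0006 74.017 ] [[ 71.4189 -12.7287 -41.729 ]
 [ 74.2065  -1.2472 -40.3161]
 [ 76.5777  10.2216 -38.6478]]
```

Emit:
carry_out --motion '[{"tx": 0,"ty": 2.7,"tz": 50,"ax": 0,"ay": 0,"az": 0,"jaw": 0},{"tx": 0,"ty": 2.7,"tz": 95,"ax": 0,"ay": 0,"az": 0,"jaw": 0},{"tx": 0,"ty": 2.7,"tz": 110,"ax": 0,"ay": 0,"az": 0,"jaw": 0},{"tx": 15,"ty": 2.7,"tz": 110,"ax": 0,"ay": 0,"az": 0,"jaw": 0},{"tx": 32,"ty": 2.7,"tz": 110,"ax": 0,"ay": 0,"az": 0,"jaw": 0}]' --force 90

```text
t: 10.7
tool_pos: [0.4617, -0.154, 0.0087]
ee_rot: [[0.985, -0.174, 0.001], [-0.174, -0.985, -0.0], [0.001, 0.0, -1.0]]
wrist_force: [-0.4, -0.2, -2.3]
width: 0.0113
```

Emit:
carry_out --motion '[{"tx": 0,"ty": 0,"tz": 0,"ax": 0,"ay": 0,"az": 0,"jaw": 0},{"tx": 0,"ty": 0,"tz": 0,"ax": 0,"ay": 0,"az": 0,"jaw": 0}]' --force 90

```text
t: 10.95
tool_pos: [0.46, -0.1534, 0.0085]
ee_rot: [[0.985, -0.173, 0.0], [-0.173, -0.985, -0.0], [0.0, 0.0, -1.0]]
wrist_force: [-0.4, 0.5, -1.7]
width: 0.0109
```

```bash
python3 - <<'E'
from h import *
np.set_printoptions(precision=4,suppress=True)
c=r.capture("wrist");save(c,"w7.png");s=r.state();print(s["t"],s["width"],s["tool_pos"],np.array(s["ee_rot"])[:,0],s["wrist_force"])
P=cloud(c);T=(P-s["tool_pos"])@np.array(s["ee_rot"])*1000
a=np.s_[0:110,295:335];t=T[a].reshape(-1,3);z=P[a][...,2].ravel()
for lo,hi in((.005,.02),(.02,.035),(.035,.05),(.05,.068),(.07,.085)):
    m=(z>lo)&(z<hi)&(t[:,0]>86)&(t[:,0]<110);print(lo,m.sum(),t[m].mean(0) if m.any() else "",np.percentile(t[m][:,1],[3,97]) if m.any() else "")
im=c["image"].astype(int);cop=(im[...,0]-im[...,2]>45)&(abs(T[...,0]-74)<15)&(abs(T[...,1])<30)
g=T[cop];print("gate",np.polyfit(g[:,1],g[:,0],1),np.nanpercentile(g,[2,50,98],axis=0))
E
```

```text
11.0 0.010779162181697359 [ 0.4595 -0.1532  0.0084] [ 0.9849 -0.1733 -0.0002] [ 1.5854  0.0831 -1.607 ]
0.005 26 [93.3528 -4.0794 -5.4898] [-6.6944 -1.7569]
0.02 49 [ 93.3423  -4.023  -19.1431] [-6.8472 -1.6901]
0.035 64 [ 93.3123  -4.116  -34.2842] [-6.775  -1.6361]
0.05 149 [ 93.4664  -4.1097 -53.0197] [-6.9969 -1.5569]
0.07 881 [100.4776  -4.4013 -65.9336] [-7.246  -1.7979]
gate [ 0.0015 74.1663] [[ 71.5701 -12.6756 -41.6091]
 [ 74.3565  -1.2287 -40.0171]
 [ 76.7252  10.2592 -38.1829]]
```

Emit:
carry_out --motion '[{"tx": 5,"ty": 0,"tz": 0,"ax": 0,"ay": 0,"az": 0,"jaw": 0},{"tx": 10,"ty": 0,"tz": 0,"ax": 0,"ay": 0,"az": 0,"jaw": 0},{"tx": 14,"ty": 0,"tz": 0,"ax": 0,"ay": 0,"az": 0,"jaw": 0},{"tx": 17,"ty": 0,"tz": 0,"ax": 0,"ay": 0,"az": 0,"jaw": 0},{"tx": 19,"ty": 0,"tz": 0,"ax": 0,"ay": 0,"az": 0,"jaw": 0}]' --force 90

```text
t: 11.62
tool_pos: [0.477, -0.1564, 0.0077]
ee_rot: [[0.985, -0.174, -0.003], [-0.174, -0.985, 0.0], [-0.003, 0.0, -1.0]]
wrist_force: [-4.8, -0.3, 1.3]
width: 0.0112
```

Emit:
carry_out --motion '[{"tx": 1,"ty": 0,"tz": 0,"ax": 0,"ay": 0,"az": 0,"jaw": 0},{"tx": 2,"ty": 0,"tz": 0,"ax": 0,"ay": 0,"az": 0,"jaw": 0},{"tx": 3,"ty": 0,"tz": 0,"ax": 0,"ay": 0,"az": 0,"jaw": 0}]' --force 90

```text
t: 12.0
tool_pos: [0.4803, -0.157, 0.0078]
ee_rot: [[0.985, -0.174, -0.002], [-0.174, -0.985, 0.0], [-0.002, 0.0, -1.0]]
wrist_force: [-6.4, -0.1, 0.3]
width: 0.0108
```

Emit:
carry_out --motion '[{"tx": 2,"ty": 0,"tz": 0,"ax": 0,"ay": 0,"az": 0,"jaw": 0},{"tx": 4,"ty": 0,"tz": 0,"ax": 0,"ay": 0,"az": 0,"jaw": 0},{"tx": 6,"ty": 0,"tz": 0,"ax": 0,"ay": 0,"az": 0,"jaw": 0}]' --force 90

```text
t: 12.38
tool_pos: [0.485, -0.1572, 0.0075]
ee_rot: [[0.985, -0.173, -0.004], [-0.173, -0.985, 0.002], [-0.004, -0.001, -1.0]]
wrist_force: [-7.8, 1.5, 1.1]
width: 0.0112
```

Emit:
carry_out --motion '[{"tx": 2,"ty": 0,"tz": 0,"ax": 0,"ay": 0,"az": 0,"jaw": 0},{"tx": 4,"ty": 0,"tz": 0,"ax": 0,"ay": 0,"az": 0,"jaw": 0},{"tx": 6,"ty": 0,"tz": 0,"ax": 0,"ay": 0,"az": 0,"jaw": 0}]' --force 90

```text
t: 12.75
tool_pos: [0.4893, -0.1579, 0.0069]
ee_rot: [[0.985, -0.174, -0.007], [-0.174, -0.985, 0.002], [-0.007, -0.001, -1.0]]
wrist_force: [-10.4, 1.0, -0.9]
width: 0.0114
```

Emit:
carry_out --motion '[{"tx": 2,"ty": 0,"tz": 0,"ax": 0,"ay": 0,"az": 0,"jaw": 0},{"tx": 4,"ty": 0,"tz": 0,"ax": 0,"ay": 0,"az": 0,"jaw": 0},{"tx": 6,"ty": 0,"tz": 0,"ax": 0,"ay": 0,"az": 0,"jaw": 0}]' --force 90

```text
t: 13.12
tool_pos: [0.495, -0.1594, 0.0067]
ee_rot: [[0.985, -0.174, -0.008], [-0.174, -0.985, 0.001], [-0.008, 0.0, -1.0]]
wrist_force: [-8.7, -0.1, -1.9]
width: 0.0107
```

```bash
cat > chk.py <<'E'
from h import *
import sys
np.set_printoptions(precision=4,suppress=True)
c=r.capture("wrist");save(c,sys.argv[1]);s=r.state();print(s["t"],s["width"],s["tool_pos"],s["wrist_force"],s["moment"])
P=cloud(c);T=(P-s["tool_pos"])@np.array(s["ee_rot"])*1000;z=P[...,2]
t=T.reshape(-1,3);zz=z.ravel()
m=(zz>.052)&(zz<.066)&(t[:,0]>36)&(t[:,0]<90)&(abs(t[:,1]+4)<6);print("leg",m.sum(),t[m].mean(0) if m.any() else "")
im=c["image"].astype(int);cop=(im[...,0]-im[...,2]>45)&(t[:,0].reshape(z.shape)>30)&(T[...,0]<90)&(abs(T[...,1])<30)
g=T[cop];print("gate n",len(g),np.polyfit(g[:,1],g[:,0],1) if len(g)>9 else "",np.nanpercentile(g,[2,50,98],axis=0) if len(g) else "")
E
python3 chk.py w8.png
```

```text
13.175 0.010928226190313257 [ 0.4955 -0.1597  0.0068] [-8.7219 -1.7819 -2.5851] [-0.4018  1.8091 -0.1202]
leg 0 
gate n 599 [ 0.9615 56.9771] [[ 52.8204  -1.9165 -40.9759]
 [ 62.4257   5.6493 -39.6439]
 [ 69.8907  12.3054 -37.6985]]
```

Emit:
carry_out --motion '[{"tx": 2,"ty": 0,"tz": 0,"ax": 0,"ay": 0,"az": 0,"jaw": 0},{"tx": 4,"ty": 0,"tz": 0,"ax": 0,"ay": 0,"az": 0,"jaw": 0},{"tx": 5,"ty": 0,"tz": 0,"ax": 0,"ay": 0,"az": 0,"jaw": 0}]' --force 90

```text
t: 13.55
tool_pos: [0.502, -0.1622, 0.0074]
ee_rot: [[0.985, -0.175, -0.004], [-0.175, -0.985, -0.002], [-0.004, 0.003, -1.0]]
wrist_force: [-5.0, -5.3, -1.9]
width: 0.0112
```

Emit:
carry_out --motion '[{"tx": 1,"ty": 0,"tz": 0,"ax": 0,"ay": 0,"az": 0,"jaw": 0},{"tx": 2,"ty": 0,"tz": 0,"ax": 0,"ay": 0,"az": 0,"jaw": 0}]' --force 90

```text
t: 13.8
tool_pos: [0.5074, -0.1616, 0.0084]
ee_rot: [[0.985, -0.173, 0.002], [-0.173, -0.985, 0.0], [0.002, -0.001, -1.0]]
wrist_force: [-0.5, -0.7, -2.6]
width: 0.011
```

```bash
python3 chk.py w9.png
```

```text
13.85 0.01135087374084169 [ 0.5074 -0.1616  0.0084] [-0.1392 -1.0216 -1.6624] [-0.0023 -0.03   -0.0234]
leg 0 
gate n 556 [-0.0014 73.757 ] [[ 71.1573 -12.8669 -41.4976]
 [ 73.8498   2.3829 -39.8928]
 [ 76.3109  10.2    -38.0444]]
```

Emit:
carry_out --motion '[{"tx": -4,"ty": 0,"tz": 0,"ax": 0,"ay": 0,"az": 0,"jaw": 0},{"tx": -9,"ty": 0,"tz": 0,"ax": 0,"ay": 0,"az": 0,"jaw": 0},{"tx": -14,"ty": 0,"tz": 0,"ax": 0,"ay": 0,"az": 0,"jaw": 0},{"tx": -17,"ty": 0,"tz": 0,"ax": 0,"ay": 0,"az": 0,"jaw": 0},{"tx": -18,"ty": 0,"tz": 0,"ax": 0,"ay": 0,"az": 0,"jaw": 0}]' --force 90

```text
t: 14.48
tool_pos: [0.4882, -0.1583, 0.0082]
ee_rot: [[0.985, -0.173, 0.0], [-0.173, -0.985, 0.0], [0.0, -0.0, -1.0]]
wrist_force: [-0.3, 0.3, -2.1]
width: 0.0109
```

Emit:
carry_out --motion '[{"tx": -1,"ty": 0,"tz": 0,"ax": 0,"ay": 0,"az": 0,"jaw": 0},{"tx": -2,"ty": 0,"tz": 0,"ax": 0,"ay": 0,"az": 0,"jaw": 0},{"tx": -2,"ty": 0,"tz": 0,"ax": 0,"ay": 0,"az": 0,"jaw": 0}]' --force 90

```text
t: 14.85
tool_pos: [0.4869, -0.1582, 0.0082]
ee_rot: [[0.985, -0.173, 0.001], [-0.173, -0.985, -0.0], [0.001, 0.0, -1.0]]
wrist_force: [1.5, -0.2, -1.5]
width: 0.0111
```

Emit:
carry_out --motion '[{"tx": -1,"ty": 0,"tz": 0,"ax": 0,"ay": 0,"az": 0,"jaw": 0},{"tx": -1,"ty": 0,"tz": 0,"ax": 0,"ay": 0,"az": 0,"jaw": 0}]' --force 90

```text
t: 15.1
tool_pos: [0.4867, -0.1582, 0.0084]
ee_rot: [[0.985, -0.173, 0.002], [-0.173, -0.985, -0.0], [0.002, 0.0, -1.0]]
wrist_force: [4.2, -0.6, -2.4]
width: 0.0111
```

Emit:
carry_out --motion '[{"tx": -1,"ty": 0,"tz": 0,"ax": 0,"ay": 0,"az": 0,"jaw": 0},{"tx": -1,"ty": 0,"tz": 0,"ax": 0,"ay": 0,"az": 0,"jaw": 0}]' --force 90

```text
t: 15.35
tool_pos: [0.4866, -0.1583, 0.0086]
ee_rot: [[0.985, -0.173, 0.004], [-0.173, -0.985, -0.001], [0.004, 0.0, -1.0]]
wrist_force: [5.4, -0.7, -3.6]
width: 0.0109
```

Emit:
carry_out --motion '[{"tx": -1,"ty": 0,"tz": 0,"ax": 0,"ay": 0,"az": 0,"jaw": 0},{"tx": -1,"ty": 0,"tz": 0,"ax": 0,"ay": 0,"az": 0,"jaw": 0},{"tx": -1,"ty": 0,"tz": 0,"ax": 0,"ay": 0,"az": 0,"jaw": 0}]' --force 90

```text
t: 15.72
tool_pos: [0.4865, -0.1583, 0.0088]
ee_rot: [[0.985, -0.173, 0.005], [-0.173, -0.985, -0.001], [0.005, -0.0, -1.0]]
wrist_force: [8.2, -1.0, -4.4]
width: 0.0106
```

```bash
python3 chk.py w10.png
```

```text
15.775 0.011051557758314493 [ 0.4865 -0.1583  0.0088] [ 8.4031 -0.493  -4.7923] [-0.1187 -1.5242  0.0563]
leg 1 [ 38.385   -0.8712 -43.0549]
gate n 545 [ 0.0038 73.7482] [[ 71.1069 -12.9413 -40.6732]
 [ 73.9159   2.4224 -39.1118]
 [ 76.2897  10.2095 -37.4436]]
```

Emit:
carry_out --motion '[{"tx": 4,"ty": 0,"tz": 0,"ax": 0,"ay": 0,"az": 0,"jaw": 0},{"tx": 9,"ty": 0,"tz": 0,"ax": 0,"ay": 0,"az": 0,"jaw": 0},{"tx": 9,"ty": 0,"tz": 8,"ax": 0,"ay": 0,"az": 0,"jaw": 0},{"tx": 9,"ty": 0,"tz": 18,"ax": 0,"ay": 0,"az": 0,"jaw": 0},{"tx": 9,"ty": 0,"tz": 26,"ax": 0,"ay": 0,"az": 0,"jaw": 0}]' --force 90

```text
t: 16.4
tool_pos: [0.4914, -0.1588, -0.019]
ee_rot: [[0.985, -0.173, -0.002], [-0.173, -0.985, 0.001], [-0.002, -0.0, -1.0]]
wrist_force: [0.7, -0.2, -2.2]
width: 0.0111
```

Emit:
carry_out --motion '[{"tx": 0,"ty": 0,"tz": 3,"ax": 0,"ay": 0,"az": 0,"jaw": 0},{"tx": 0,"ty": 0,"tz": 6,"ax": 0,"ay": 0,"az": 0,"jaw": 0},{"tx": 0,"ty": 0,"tz": 8,"ax": 0,"ay": 0,"az": 0,"jaw": 0},{"tx": 0,"ty": 0,"tz": 8,"ax": 0,"ay": 0,"az": 0,"jaw": 0}]' --force 90

```text
t: 16.9
tool_pos: [0.4924, -0.1592, -0.0259]
ee_rot: [[0.985, -0.173, 0.0], [-0.173, -0.985, -0.0], [0.0, 0.0, -1.0]]
wrist_force: [0.6, 0.2, -1.3]
width: 0.0114
```

Emit:
carry_out --motion '[{"tx": 0,"ty": 0,"tz": 1,"ax": 0,"ay": 0,"az": 0,"jaw": 0},{"tx": 0,"ty": 0,"tz": 2,"ax": 0,"ay": 0,"az": 0,"jaw": 0},{"tx": 0,"ty": 0,"tz": 2,"ax": 0,"ay": 0,"az": 0,"jaw": 0}]' --force 90

```text
t: 17.27
tool_pos: [0.4923, -0.1591, -0.0279]
ee_rot: [[0.985, -0.173, -0.0], [-0.173, -0.985, 0.0], [-0.0, -0.0, -1.0]]
wrist_force: [0.5, 0.2, -1.7]
width: 0.011
```

```bash
python3 - <<'E'
from h import *
np.set_printoptions(precision=4,suppress=True)
s=r.state();print(s["tool_pos"],s["wrist_force"])
c=r.capture("wrist");save(c,"w11.png");P=cloud(c)
T=(P-s["tool_pos"])@np.array(s["ee_rot"])*1000
for x in(20,38,): 
  m=(abs(T[...,0]-x)<2)&(abs(T[...,1])<4);print(x,m.sum(),np.nanmedian(P[m],0))
for y in(-22,19):
  m=(abs(T[...,0]-58)<6)&(abs(T[...,1]-y)<2);print(y,m.sum(),np.nanmedian(P[m],0))
d=r.capture("side");cv2.imwrite("pics/s11.png",cv2.resize(d["image"][150:230,310:410,::-1],(700,560),interpolation=2))
E
```

```text
[ 0.4923 -0.1591 -0.0279] [ 0.4717  0.1508 -1.668 ]
20 165 [ 0.512  -0.1625  0.0194]
38 213 [ 0.5303 -0.1656  0.0133]
-22 396 [ 0.5533 -0.1479  0.0121]
19 252 [ 0.5461 -0.1878  0.0129]
```

View pics/s11.png

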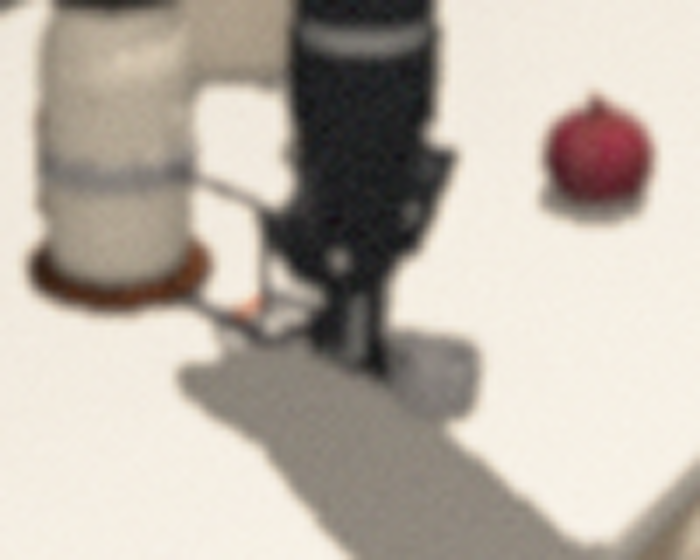

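Emit:
carry_out --motion '[{"tx": 0,"ty": 0,"tz": 1,"ax": 0,"ay": 0,"az": 0,"jaw": 0},{"tx": 0,"ty": 0,"tz": 1.5,"ax": 0,"ay": 0,"az": 0,"jaw": 0},{"tx": 0,"ty": 0,"tz": 1.5,"ax": 0,"ay": 0,"az": 0,"jaw": 0}]' --force 90

```text
t: 17.75
tool_pos: [0.4923, -0.1591, -0.0293]
ee_rot: [[0.985, -0.173, 0.0], [-0.173, -0.985, -0.0], [0.0, 0.0, -1.0]]
wrist_force: [-1.4, -0.4, 0.4]
width: 0.0107
```

Contact with the worktop is beginning; release.

Emit:
carry_out --motion '[{"tx": 0,"ty": 0,"tz": 0,"ax": 0,"ay": 0,"az": 0,"jaw": 0.2},{"tx": 0,"ty": 0,"tz": 0,"ax": 0,"ay": 0,"az": 0,"jaw": 0.35},{"tx": 0,"ty": 0,"tz": 0,"ax": 0,"ay": 0,"az": 0,"jaw": 0.4},{"tx": 0,"ty": 0,"tz": 0,"ax": 0,"ay": 0,"az": 0,"jaw": 0.4}]' --force 40

```text
t: 18.25
tool_pos: [0.4924, -0.1591, -0.0294]
ee_rot: [[0.985, -0.173, 0.0], [-0.173, -0.985, -0.0], [0.0, 0.0, -1.0]]
wrist_force: [-0.4, 1.0, 0.0]
width: 0.0341
```

Emit:
carry_out --motion '[{"tx": 0,"ty": 0,"tz": -5,"ax": 0,"ay": 0,"az": 0,"jaw": 0.4},{"tx": 0,"ty": 0,"tz": -15,"ax": 0,"ay": 0,"az": 0,"jaw": 0.4},{"tx": 0,"ty": 0,"tz": -35,"ax": 0,"ay": 0,"az": 0,"jaw": 0.4},{"tx": 0,"ty": 0,"tz": -65,"ax": 0,"ay": 0,"az": 0,"jaw": 0.4},{"tx": 0,"ty": 0,"tz": -100,"ax": 0,"ay": 0,"az": 0,"jaw": 0.4}]' --force 40

```text
t: 18.88
tool_pos: [0.4921, -0.159, 0.072]
ee_rot: [[0.985, -0.173, -0.0], [-0.173, -0.985, 0.0], [-0.0, -0.0, -1.0]]
wrist_force: [-0.2, -0.8, 0.4]
width: 0.0341
```

Emit:
carry_out --motion '[{"tx": -30,"ty": 0,"tz": -40,"ax": 0,"ay": 0,"az": 0,"jaw": 0.4},{"tx": -60,"ty": 0,"tz": -70,"ax": 0,"ay": 0,"az": 0,"jaw": 0.4},{"tx": -60,"ty": 0,"tz": -70,"ax": 0,"ay": 0,"az": 0,"jaw": 0.4},{"tx": -60,"ty": 0,"tz": -70,"ax": 0,"ay": 0,"az": 0,"jaw": 0.4}]' --force 40

```text
t: 19.38
tool_pos: [0.4338, -0.149, 0.1409]
ee_rot: [[0.985, -0.173, 0.001], [-0.173, -0.985, -0.001], [0.001, 0.0, -1.0]]
wrist_force: [0.1, 0.2, -0.0]
width: 0.0341
```

```bash
python3 - <<'E'
from h import *
c=r.capture("wrist");d=r.capture("side");s=r.state();print(s["t"],s["tool_pos"],s["wrist_force"],s["joint_vel"])
cv2.imwrite("pics/f.png",np.hstack([c["image"][0:300,150:500,::-1],cv2.resize(d["image"][150:225,300:400,::-1],(400,300),interpolation=2)]))
E
```

```text
19.475 [ 0.43346676 -0.14868611  0.14000776] [-0.37510836 -0.27787574 -0.23739062] [ 0.03818025  0.56824722 -0.14399118  0.14303015 -0.04682246  0.06529442]
```

View pics/f.png

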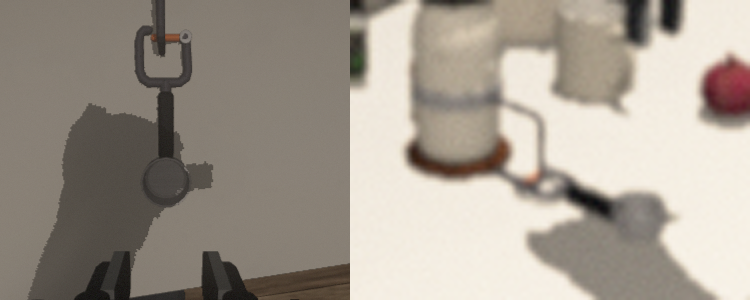

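The final pictures show the ring leg (160,50) inside the hook, with the gate (170,38) shut behind it. The scoop lies flat and the gripper is clear of everything.

```bash
python3 -c "
from workcell import r
print(r.sign_off(), r.state()['t'])"
```

```text
the job is handed in; nothing more can be done
the job is handed in; nothing more can be done
```

The scoop is clipped onto the ring, pull-tested and lying flat on the worktop. I handed the job in at about 19.5 s of the 62 s allowed.

- **Clipping on:** I took the scoop by its black grip and pushed the hook on at mid-height of the ring leg, with the leg about 4 mm off the hook's centre line, as intended. The push force peaked at about 10 N in the readings. It fell to about 0 once the gate was shut again.
- **Pull check:** I drew the scoop back until the gate bore on the leg at about 8 N. The gate stayed shut and the hook did not slip.
- **Last pictures:** The leg is inside the hook with the gate shut behind it, the scoop lies flat, and the gripper is clear with about zero wrist force. The jar and onion look undisturbed. I did not re-measure the salt shaker, lemon or mug, but the arm never worked near them.

**What disagreed:**
- **Fingertips:** They sit about 35 mm above the stated tool point, so my first grasp closed on air above the grip. I measured the offset with the cameras, lowered the gripper and grasped again.
- **Grip width:** It read about 11 mm, not the 14 mm given.

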